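# Lock the end stop on a mounting rail

### The job

On the mounting plate, push the sliding end stop along its rail with a fingertip until it sits against the row of devices; only then run its loose wing screw down clockwise (seen from above) with repeated fingertip strokes on the wings until it is fully home and turns no further. Only push: do not pinch or grip the screw or press hard on it (stay under about 30 N), and leave the tray, the carton and the spare breaker where they stand. Finish with the stop still against the devices and the fingers clear.

Things in the scene. Friction and masses are not known exactly. Their poses are not given: they have to be found in the camera images.
- plate: Fixed steel mounting plate, 170 x 420 x 4 mm, on the bench; origin at the centre of its underside, z up. An aluminium rail 35 mm wide (top 14 mm above the bench) runs along the plate's y axis at its x = 0. The row of devices stands on its +y part; the -y part is free but for the end stop. When the stop is seated its screw's axis is at the plate's x = 0, y = 0.
- contactor (a point): Point on the -y face of the first device in the row, a fixed grey contactor 76 mm wide in plate x (60 mm above a height of 67 mm), 45 mm in y, top 100 mm above the bench, toggle to 106 mm. This point is 60 mm above the bench, 42 mm to +y of the plate's origin; axes as the plate's. Beyond it in +y: four white breakers (top 78 mm) and a low bracket, to y = 171 mm.
- stop (a joint): Travel of the end stop along the rail towards the contactor (plate's +y), m: 0.120 is a hard stop, nose against the contactor; it starts 50 to 110 mm short of that. It slides with about 9 N of friction and stays where it is left.
- nose (a point): Centre of the end stop's front (+y) face, 32 mm above the bench; axes as the plate's. The stop is a dark steel block, 50 mm in plate x, 72 mm in y, top 50 mm above the bench, with a round boss to 56 mm under the wing screw, whose axis is 42 mm behind this face. A low foot carries the push tab at its rear.
- tab (a point): Centre of the rear (-y) face of the stop's upright push tab, 45 mm above the bench and 62 mm behind the screw's axis; axes as the plate's. The tab is 44 mm wide in x, 6 mm thick in y, and stands up to 56 mm above the bench. The rail behind it is empty.
- screw (a joint): Angle of the wing screw, rad, growing clockwise seen from above: 9.0 is fully home (hard stop); it starts between 0.5 and 3.0. It sinks 4 mm a turn. About 0.035 N m of friction (1 to 2 N at the wings); it stays where it is left. With the stop seated the wing ends pass 7 mm from the taller contactor: a finger cannot pass there, so stroke on the side away from it.
- wings (a point): Point on the screw's vertical axis at mid-height of its two upright steel wings, which stand out along this frame's +x and -x (z up): each 6 mm thick, 9 to 35 mm from the axis, from 13 mm below to 18 mm above this point. Round hub, radius 10 mm, from 20 mm below up to this point. Home, the point is 77 mm above the bench (up to 6 mm higher when unscrewed).
- tray: Loose green open tray, 70 x 90 x 40 mm, origin at the centre of its underside; bystander.
- carton: Loose small cardboard carton, 65 x 45 x 40 mm, origin at the centre of its underside; bystander.
- breaker: Loose spare white breaker lying flat, 75 x 36 x 50 mm with a small toggle to 56 mm, origin at the centre of its underside; bystander.

How it is judged (in metres and radians):
On the way, in this order (a step that is already met when the one before it is completed fails the run):
1. the stop is against the contactor (within 3 mm) while the screw is still loose (below 4.5 rad) (value of joint stop above 0.117 m and value of joint screw below 4.5 rad), for 0.2 s.
2. the screw is fully home with the stop against the contactor (value of joint stop above 0.117 m and value of joint screw above 8.8 rad), for 0.2 s.
At the end, for the whole second after the job is handed in: The stop is within 3 mm of the contactor, the screw is within 0.2 rad of home, both at rest; the tray, carton and breaker are within 15 mm of where they started (all of step 2 and velocity of joint screw between -0.05 and 0.05 rad/s and velocity of joint stop between -0.005 and 0.005 m/s and distance of each of tray, carton, breaker from where it was at the start of the episode below 0.015 m); the robot touches nothing.
It fails at once if the screw is pinched or pressed hard (over 35 N) (contact force between the fingers and screw above 35 N).
It fails at once if a bystander is lifted or shoved (over 20 mm) (distance of any of tray, carton, breaker from where it was at the start of the episode above 0.02 m).
It also fails if it takes over 67 s, if anything falls off the work surface, if the arm or the gripper's body presses on something with over 40 N, if the wrist force passes 120 N, or if a joint passes its speed limit or range.

### The arm

A 7-joint arm with a two-finger parallel gripper is mounted at the origin on the work surface. World frame = base frame: x ahead of the robot, y to its left, z up, the work surface at z = 0. Lengths are in mm, angles in rad, forces in N, time in s.
With the tool pointing down it reaches from about 400 to 875 mm from the base axis. Payload 19.3 kg.
Tool frame: the origin (TCP) lies on the front face of the gripper's body, between the roots of the fingers; the fingertips stand 73 mm ahead of it and the grasp point (between the pads) lies robot.grip_point_offset ahead of it (robot.grip_point_offset is the distance from the TCP to the grasp point, in mm); z points along the fingers, y is the line along which they close (so a half turn about z gives the same grasp; the last joint's range is limited). The gripper opens to 85 mm and grips with 20 to 120 N. Pads are 22 mm wide; open, the fingers measure 114 mm over their backs; the gripper's body (76 mm by 85 mm) begins 54 mm behind the grasp point. The pads swing forward as they close: fully open they stand 13 mm farther back than shut.
Start: joints at [-1.312, 0.521, -0.036, 1.599, 0.021, 1.021, -0.113], TCP at [201.836, 591.506, 303.891] pointing down, gripper open.
Joint ranges: [-2.91, 2.91], [-0.3, 2.13], [-1.5, 1.42], [0.17, 2.43], [-1.26, 4.41], [0.16, 1.93], [-2.52, 2.52]. Speed limits (rad/s): [1.89, 1.89, 2.39, 2.39, 3.01, 3.01, 3.01].

### API

Orientations are given as a rotation vector (axis times angle).
In Python, from station import robot, eoat, imaging gives the robot as it stands. Calls block until the motion is done:
- robot.move_pose(position, orientation): joint-space move of the TCP to a pose.
- robot.line_to(position, rot=None, max_speed=150): straight line of the TCP; rot=None keeps the orientation; max_speed is the mean speed in mm/s.
- robot.goto_joints(angles): joint-space move.
- eoat.gripper_to(opening): finger opening in mm; the grip force is fixed at half the most; returns when the fingers have stopped.
- robot.dwell(seconds).
- robot.ik(position, orientation): joint angles nearest the present ones, or None.
- robot.observe(): the state.
- imaging.camera(name): name is "scene" or "top" or "wrist"; returns the picture (420x560x3 uint8, blue, green, red); there is no depth.
- imaging.get_calibration(name): a dict with "fovy" (degrees; the focal length in pixels is half the picture's height over the tangent of half this angle, whatever the lens; pixels are square), "cx", "cy" (the principal point, pixels), "extrinsics" (4x4, takes a point from world to camera coordinates). Camera axes: x right, y up, looking along -z (the intrinsics and any distortion apply to the point x, -y, -z); pixel columns grow to the right and rows downward; lengths in mm; the calibration is good to about 2 mm. A picture is of the moment at which its call begins: read the wrist's pose just before it. get_calibration takes no time and is no camera call; for the wrist camera it gives the pose at the moment of the call.
A pose or a line that the arm cannot do raises robot.PlanningError and nothing moves.
- robot.finish_job(): hands the job in; it is judged then, once.
The state is a dict: "t": time; "qpos": joint angles; "joint_velocities": joint speeds; "tau": joint torques, N m; "eef_pos": TCP position; "eef_rot": TCP orientation; "force": force on the tool from outside, world axes, zero at the start; "ft_torque": the same for the moment, N m; "grip_width": finger opening in mm; "finger_force": force on a finger pad.
Only numpy, scipy, OpenCV 4.12 (cv2) and the standard library are available. Lean on these libraries where they do the work, as an engineer would, in place of code of your own. Each camera call takes 0.05 s, during which the arm holds its last target. There are 200 camera calls.

## Working session

There is one attempt and no reset: what is moved stays moved. The work goes in short steps, each a Python script; the robot and the scene stay as the last script left them, time stands still between calls to the robot, and variables do not carry over. Pictures are saved under pics/ and viewed, at most 10 in all, crops included, and the job is handed in when it is done.

```bash
mkdir -p pics; ls
python3 - <<'E'
from station import robot,eoat,imaging
import cv2,numpy as np
for n in ["top","scene"]:
    im=imaging.camera(n); cv2.imwrite(f"pics/{n}0.png",im)
    c=imaging.get_calibration(n); print(n,c)
o=robot.observe(); print(o['t'],o['eef_pos'],o['eef_rot'],robot.grip_point_offset)
E
```

```text
pics
top {'fovy': 56.54409525868588, 'cx': 276.9764832252053, 'cy': 209.00529320371285, 'extrinsics': array([[-2.64302672e-02, -9.98912148e-01, -3.84182508e-02,
         6.10471330e+01],
       [ 9.93884693e-01, -3.03802253e-02,  1.06161472e-01,
        -5.90402012e+02],
       [-1.07213139e-01, -3.53774354e-02,  9.93606451e-01,
        -7.62622621e+02],
       [ 0.00000000e+00,  0.00000000e+00,  0.00000000e+00,
         1.00000000e+00]])}
scene {'fovy': 56.59275177196268, 'cx': 281.62414805024736, 'cy': 214.7139483718813, 'extrinsics': array([[-6.84709470e-01,  7.28660212e-01,  1.50743705e-02,
         3.97798005e+02],
       [-4.48507967e-01, -4.37577984e-01,  7.79336969e-01,
         2.05600540e+02],
       [ 5.74468054e-01,  5.26858428e-01,  6.26423700e-01,
        -1.18417089e+03],
       [ 0.00000000e+00,  0.00000000e+00,  0.00000000e+00,
         1.00000000e+00]])}
0.1 [201.79847112 591.30079479 303.39186167] [-5.14216192e-01 -3.09916219e+00  1.54377716e-03] 53.900000000000006
```

View pics/top0.png

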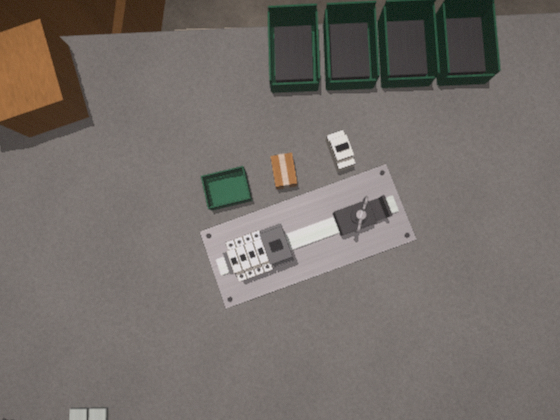

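View pics/scene0.png

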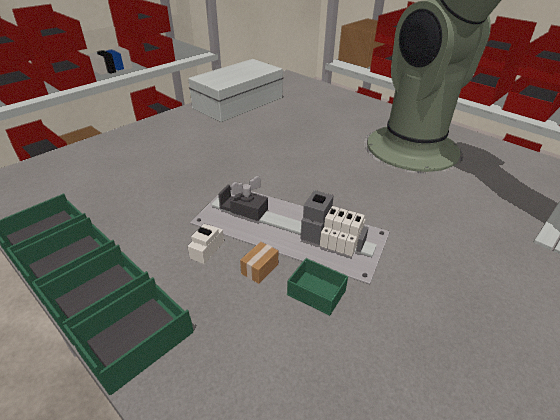

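The top view shows plate bolts at about (209,236), (382,173), (407,235) and (230,299), with the devices on the left. The stop is on the right, with its screw at about (361,215) and tab at about (387,206). The tray (228,190), carton (284,170) and breaker (341,150) lie beyond the plate's far edge.

```bash
cat > h.py <<'E'
from station import robot,eoat,imaging
import cv2,numpy as np
from scipy.spatial.transform import Rotation as R
def K(c): 
    f=210/np.tan(np.radians(c['fovy'])/2); return f
def cast(c,uv,z):
    f=K(c); E=c['extrinsics']; d=np.array([(uv[0]-c['cx'])/f,-(uv[1]-c['cy'])/f,-1])
    Rm=E[:3,:3]; o=-Rm.T@E[:3,3]; d=Rm.T@d
    return o+d*(z-o[2])/d[2]
def proj(c,p):
    f=K(c); q=c['extrinsics'][:3,:3]@np.array(p)+c['extrinsics'][:3,3]
    return np.array([c['cx']+f*q[0]/-q[2], c['cy']-f*q[1]/-q[2]])
E
python3 - <<'E'
from h import *
c=imaging.get_calibration("top"); im=cv2.imread("pics/top0.png"); g=cv2.cvtColor(im,cv2.COLOR_BGR2GRAY).astype(float)
P=[]
for u,v in [(209,236),(382,173),(407,235),(230,299)]:
    w=g[v-5:v+6,u-5:u+6]; w=np.clip(np.median(w)-20-w,0,None); yy,xx=np.mgrid[-5:6,-5:6]
    uv=(u+(w*xx).sum()/w.sum(),v+(w*yy).sum()/w.sum()); p=cast(c,uv,5); P.append(p); print(np.round(uv,1),p.round(1))
P=np.array(P); ctr=P.mean(0); 
y=(P[0]+P[3]-P[1]-P[2])/2; x=(P[0]+P[1]-P[2]-P[3])/2
print(ctr,np.linalg.norm(x),np.linalg.norm(y),np.degrees(np.arctan2(y[1],y[0]))-90,np.degrees(np.arctan2(x[1],x[0])))
y/=np.linalg.norm(y);x=np.array([y[1],-y[0]])
for n,uv,z in [("screw",(361,215),85),("tab",(387,206),56),("w1",(367,199),98),("w2",(356,239),98),("brk",(341,150),50),("cart",(284,170),40),("tray",(228,190),20)]:
    q=cast(c,uv,z); d=(q-ctr)[:2]; print(n,q.round(),(d@x).round(1),(d@y[:2]).round(1))
cv2.imwrite("pics/crop1.png",cv2.resize(im[150:310,195:425],None,fx=3.4,fy=3.4,interpolation=cv2.INTER_CUBIC))
E
```

```text
[208.3 235.5] [543.3 191.4   5. ]
[381.8 172.4] [ 665.7 -177.7    5. ]
[406.7 234.8] [ 533.  -221.5    5. ]
[229.5 298.9] [411.1 148.2   5. ]
[538.26620469 -14.9233316    5.        ] 139.40296239326875 389.0868708411739 18.300954049900554 18.177605658231055
screw [ 570. -116.   85.] -1.4 -105.6
tab [ 589. -172.   56.] -1.5 -165.1
w1 [ 598. -126.   98.] 22.3 -124.2
w2 [ 525. -102.   98.] -40.0 -78.5
brk [705. -88.  50.] 135.6 -122.2
cart [671.  28.  40.] 138.9 -1.3
tray [636. 146.  20.] 143.6 122.0
```

View pics/crop1.png

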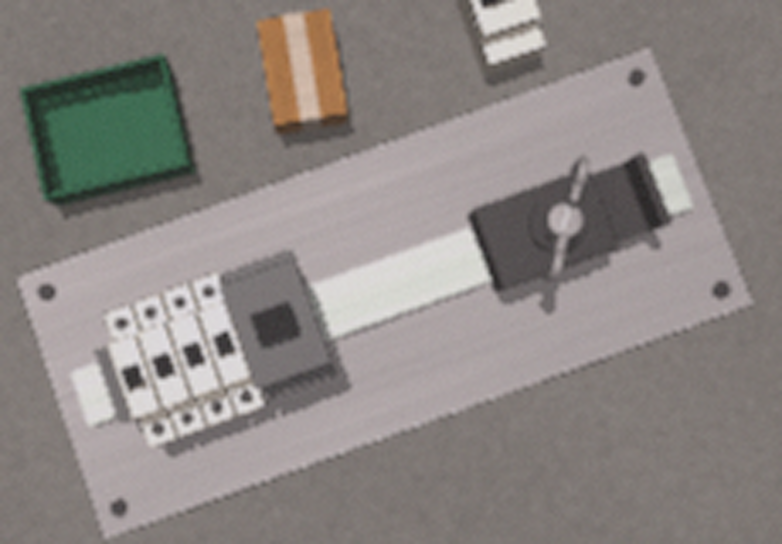

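The crop confirms the plate layout. The plate is at about (538, -15), yawed 18.25°, and the stop is about 105 mm short of seated. Next I'll push it.

```bash
cat >> h.py <<'E'
ORG=np.array([538.3,-14.9]); YAW=np.radians(18.25)
def W(x,y,z):
    c,s=np.cos(YAW),np.sin(YAW); return [ORG[0]+c*x-s*y, ORG[1]+s*x+c*y, z]
def rot(psi):  # tool down, tool x at plate angle psi (deg)
    a=np.radians(psi)+YAW; x=np.array([np.cos(a),np.sin(a),0]); z=np.array([0,0,-1.])
    return R.from_matrix(np.c_[x,np.cross(z,x),z]).as_rotvec()
def fp(o=None):
    o=o or robot.observe(); f=np.array(o['force']); c,s=np.cos(YAW),np.sin(YAW)
    return np.array([c*f[0]+s*f[1],-s*f[0]+c*f[1],f[2]]).round(1)
E
python3 - <<'E'
from h import *
eoat.gripper_to(0)
r=rot(90)
for z in (220,113): 
    q=robot.ik(W(0,-200,z),r); print(z,q)
robot.move_pose(W(0,-200,220),r)
robot.line_to(W(0,-200,113)); print(fp())
robot.line_to(W(0,-150,113),max_speed=60); print(fp(),robot.observe()['t'])
robot.line_to(W(0,-80,113),max_speed=60); print(fp(),robot.observe()['t'])
for i in range(16):
    robot.line_to(W(0,-79+i,113),max_speed=30); f=fp(); print(-79+i,f)
    if abs(f[1])>25: break
print(robot.observe()['t'],robot.observe()['eef_pos'])
im=imaging.camera("scene"); cv2.imwrite("pics/scene1.png",cv2.resize(im[150:300,170:410],None,fx=3,fy=3))
E
```

```text
220 [-0.15837329  0.72491499  0.62546895  1.66960984 -0.51132878  0.91628741
  0.98490829]
113 [ 0.05128631  0.80267591  0.28236421  1.70695918 -0.32507134  0.67827724
  0.82535252]
[0.8 0.2 0.5]
[-0.5 -5.   0.3] 5.85
[-0.5 -6.5 -1. ] 7.1667
-79 [-0.9 -7.3 -1.4]
-78 [ 0.5 -8.5 -1.8]
-77 [-0.9 -8.  -1.5]
-76 [ 0.2 -7.5 -1.8]
-75 [-0.4 -8.2 -2.7]
-74 [-0. -9. -2.]
-73 [  1.  -11.1  -2. ]
-72 [  1.1 -15.6  -5.8]
-71 [  1.5 -19.7  -8.1]
-70 [  1.6 -24.5 -10.1]
-69 [  3.3 -30.8 -14.1]
9.9167 [560.94036441 -84.38427258 113.61440099]
```

View pics/scene1.png

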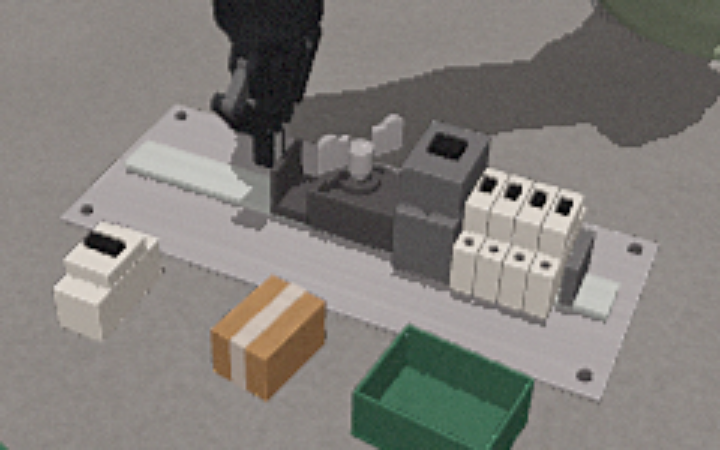

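Seated: the force rises at y = -73, where the geometry predicts contact. Now I'll back off and look at the wings with the wrist camera.

Run:
```python
from h import *
robot.line_to(W(0,-95,113)); robot.line_to(W(0,-95,300),max_speed=250)
c=imaging.get_calibration("wrist"); im=imaging.camera("wrist")
E=c['extrinsics']; print("cam at",-E[:3,:3].T@E[:3,3], "look",-E[2,:3])
print(proj(c,W(0,0,80)),proj(c,W(0,35,95)),proj(c,W(35,0,95)))
cv2.imwrite("pics/w1.png",im); np.save("w1.npy",c['extrinsics']); print(c['fovy'],c['cx'],c['cy'],robot.observe()['t'],fp(),robot.observe()['grip_width'])
for z in (155,185):
  for b in range(-135,226,15):
    pass
```

```text
cam at [541.77181749 -26.33306732 370.75866537] look [ 0.09954742 -0.30511319 -0.94709886]
[282.48766477  82.05772544] [282.61130598  31.17456552] [327.17419317  81.27573474]
65.20099495922193 281.59401022270765 208.57886249946208 11.2417 [-0.3 -0.6 -0.2] 0.22509509191014979
```

View pics/w1.png

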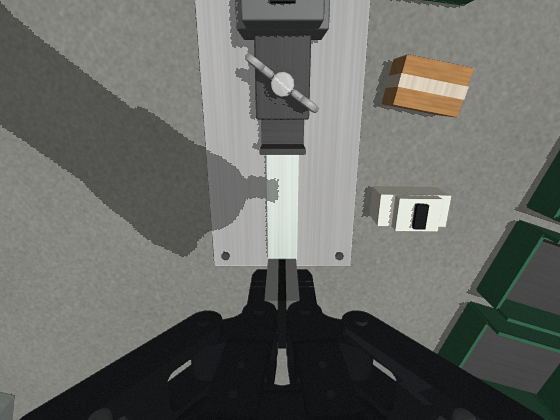

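The right wing tip is at (316,108), the left at (249,58) and the hub at (282,84), so the right wing points about -37° in plate axes. The contactor is in contact with the stop at the top of the view.

```bash
cat >> h.py <<'E'
def tp(al,gap=0,z=154.,r=26.):
    a=np.radians(al); t=14+gap
    return W(r*np.cos(a)-t*np.sin(a), r*np.sin(a)+t*np.cos(a), z)
E
python3 - <<'E'
from h import *
c=dict(imaging.get_calibration("wrist"))
for z in (90,100):
    a=cast(c,(316,107),z); b=cast(c,(249,58),z); d=(a-b)[:2]
    print(z,np.linalg.norm(d),np.degrees(np.arctan2(d[1],d[0])-YAW), ((a+b)/2)[:2]-W(0,0,0)[:2])
for s in (90,-90):
  print(s)
  for al in range(20,-211,-23):
    q=robot.ik(tp(al),rot(al+s)); print(al,None if q is None else np.round(q,2))
E
```

```text
90 64.82057657946099 -34.27172021307648 [ 0.75981632 -1.11864716]
100 62.50951994191553 -34.271720213076456 [ 0.85660839 -1.49168386]
90
20 [-0.48  0.68  0.5   1.93 -0.52  0.66  1.02]
-3 [-0.52  0.72  0.59  1.91 -0.61  0.7   0.7 ]
-26 [-0.55  0.76  0.68  1.9  -0.7   0.74  0.4 ]
-49 [-0.58  0.8   0.76  1.89 -0.78  0.78  0.09]
-72 [-0.62  0.85  0.87  1.9  -0.88  0.83 -0.2 ]
-95 [-0.65  0.9   0.96  1.92 -0.98  0.89 -0.5 ]
-118 [-0.69  0.95  1.06  1.95 -1.06  0.94 -0.82]
-141 [-0.72  1.    1.14  1.98 -1.13  1.   -1.14]
-164 [-0.76  1.06  1.22  2.01 -1.2   1.07 -1.48]
-187 [ 0.69  0.83 -1.07  1.96  0.92  0.95  2.48]
-210 [ 0.42  0.65 -0.66  1.99  0.61  0.71  2.31]
-90
20 [-0.84  1.08  1.22  1.95 -1.19  1.09 -1.55]
-3 [ 0.59  0.88 -1.07  1.85  0.93  1.01  2.52]
-26 [ 0.36  0.71 -0.66  1.85  0.6   0.79  2.39]
-49 [ 0.24  0.67 -0.45  1.85  0.42  0.72  2.16]
-72 [-0.16  0.64  0.15  1.88 -0.15  0.63  2.29]
-95 [-0.21  0.64  0.24  1.9  -0.25  0.63  1.99]
-118 [-0.27  0.65  0.34  1.93 -0.35  0.62  1.69]
-141 [-0.33  0.65  0.43  1.96 -0.45  0.62  1.39]
-164 [-0.4   0.66  0.51  2.   -0.54  0.62  1.07]
-187 [-0.47  0.67  0.59  2.02 -0.63  0.63  0.74]
-210 [-0.55  0.69  0.67  2.04 -0.71  0.65  0.4 ]
```

```bash
cat >> h.py <<'E'
def stroke(a0,a1,step=12,fmax=9,speed=30,s=90):
    """sweep the wing clockwise from plate angle a0 to a1 (deg); returns last angle, hit"""
    robot.line_to(tp(a0,5,200),rot(a0+s),max_speed=80)
    robot.line_to(tp(a0,5),max_speed=80)
    a=a0; hit=False; mx=0
    while a>a1 and not hit:
        a=max(a-step,a1); robot.line_to(tp(a),rot(a+s),max_speed=speed)
        f=fp(); m=np.hypot(f[0],f[1]); mx=max(mx,m); hit=m>fmax
        if hit: print("hit",a,f)
    o=robot.observe(); print("end",a,"max",mx,fp(o),"t",o['t'],np.round(o['qpos'],2))
    return a,hit
def lift(a,s=90): robot.line_to(tp(a,4),max_speed=60); robot.line_to(tp(a,4,200),max_speed=100)
E
python3 - <<'E'
from h import *
robot.move_pose(tp(-34,5,220),rot(56))
a,h=stroke(-34,-168)
lift(a)
im=imaging.camera("top"); cv2.imwrite("pics/t2.png",cv2.resize(im[150:310,195:425],None,fx=3,fy=3))
E
```

```text
end -168 max 1.140175425099138 [ 0.7 -0.9 -1.3] t 17.35 [-0.76  1.03  1.19  2.02 -1.18  1.04 -1.56]
```

View pics/t2.png

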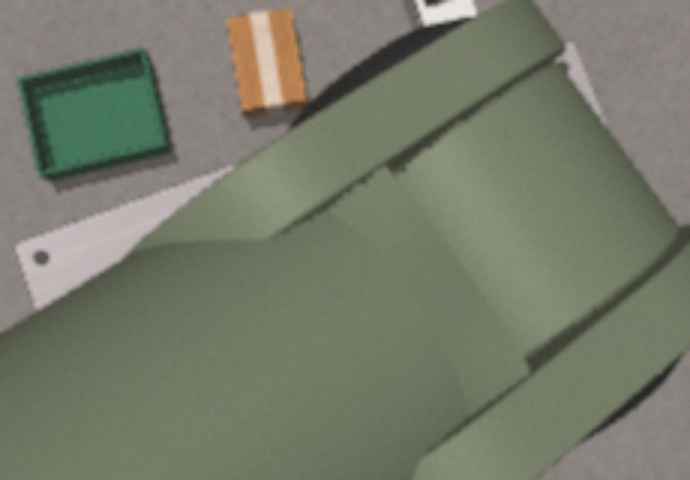

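The top view is blocked by the arm, so I'll check with the wrist camera.

```bash
cat >> h.py <<'E'
def look(name):
    robot.move_pose(W(0,-95,300),rot(90)); im=imaging.camera("wrist"); cv2.imwrite(f"pics/{name}.png",im); 
    cv2.imwrite(f"pics/{name}c.png",cv2.resize(im[0:280,170:480],None,fx=2,fy=2))
E
python3 - <<'E'
from h import *
look("w2"); print(robot.observe()['t'])
E
```

```text
20.4417
```

View pics/w2c.png

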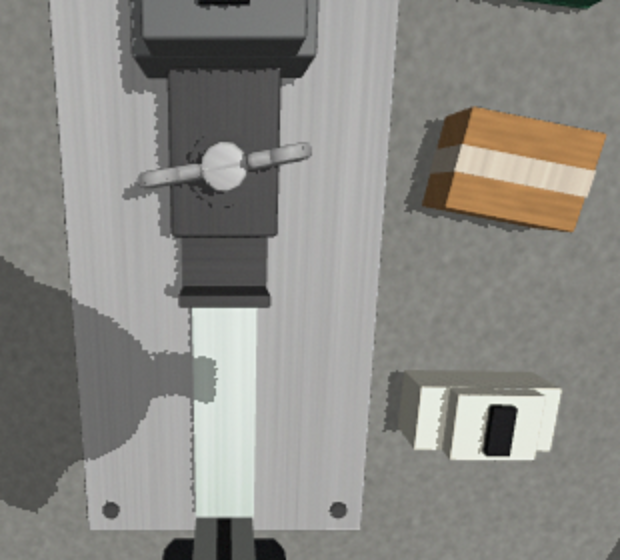

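The stroke worked. The right wing tip is at (308,150) and the left at (142,180) in the crop, so the wing is at about +11° as predicted, and the stop is still seated. Next come the second stroke and then the fine one.

Run:
```python
from h import *
robot.move_pose(tp(12,5,220),rot(102))
a,h=stroke(12,-165)
lift(a)
if not h:
    robot.move_pose(tp(15,5,220),rot(105))
    a,h=stroke(15,-9)
    while a>-170 and not h:
        a-=2.5; robot.line_to(tp(a),rot(a+90),max_speed=15)
        f=fp(); h=np.hypot(f[0],f[1])>6
    print("fine end",a,h,f,robot.observe()['t'])
```

```text
end -165 max 1.16619037896906 [ 0.7 -0.8  0.2] t 27.6833 [-0.75  1.02  1.18  2.01 -1.17  1.03 -1.52]
end -9 max 0.848528137423857 [-0.1  0.7  0.1] t 32.7083 [-0.53  0.73  0.61  1.91 -0.63  0.7   0.62]
fine end -156.5 True [ 4.5 -6.3 -2.6] 47.4583
```

The force rose at -156.5° with the right reaction direction, so the screw should be home. I'll back off and verify.

Run:
```python
from h import *
lift(-156.5); look("w3"); print(robot.observe()['t'],fp())
```

```text
50.3583 [ 0.2  0.3 -0.7]
```

View pics/w3c.png

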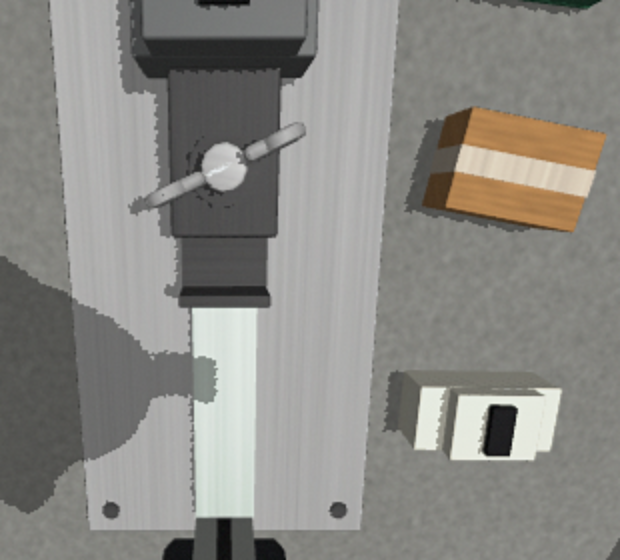

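The wing is at about +25° (tips at (300,130) and (150,205) in the crop), matching the -156° hard stop. The stop is still seated, the bystanders haven't moved and the fingers are clear.

```bash
python3 -c "
from h import *
print(robot.finish_job())"
```

```text
the job is handed in; nothing more can be done
None
```

I handed the job in at about 50 s: the stop sits against the contactor, the wing screw is run down to its hard stop, the fingers are clear, and the tray, carton and breaker look undisturbed; no verdict was returned.

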